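Unlock and start the ski wax warmer

TASK

Switch on the red wax warmer: slide its yellow child-lock tab all the way aside, then press the green button it was covering fully down for about half a second, and let go. Leave the tab slid aside, and do not slide the white lock tab of the similar blue boot dryer.

Things in the scene. Friction and masses are not known exactly. Their poses are not given: they have to be found in the camera images.
- warmer: red wax warmer case, 170 x 170 x 60 mm, fixed, with a low round steel lid (20 mm high) on its far half. Origin: centre of its underside, z up; its +y is the way the tab slides (to the robot's left when not turned). Turned up to 0.3 rad either way; may have swapped places with the blue boot dryer beside it. Nothing on the shelf around it is taller than 100 mm.
- warmer_tab_rib (a point): middle of the rib of the yellow lock tab; axes as the warmer's. Tab: plate 66 (x) x 56 (y) mm, top 80 mm above the shelf; upright rib in its middle 40 (x) x 12 (y) x 20 mm high. In the warmer's frame this point slides along y from (-45,-30,90) mm, covering the button, to (-45,30,90), fully aside; starts 0 to 6 mm from covering; stays where left (2 N friction). Pinch or push the rib.
- warmer_button_top (a point): middle of the top of the green button, 34 mm across, hidden under the yellow tab at the start; axes as the warmer's. At (-45,-30,72) mm in the warmer's frame when up, higher than the case top (60 mm) and rails (64 mm) around it. Goes straight down 6 mm, about 5 N at the bottom, and springs back when let go.
- dryer_tab_rib (a point): middle of the rib, 90 mm above the shelf, of the white lock tab of the boot dryer: not to be moved. The dryer has the same case size and control layout as the warmer but is blue, with two round black air outlets 12 mm high and a red button under the tab.
There are look-alikes about, which are no part of the job. There is more than one size of the warmer; the one meant has the size given above.

How it is judged (in metres and radians):
On the way, in this order (a step that is already met when the one before it is completed fails the run):
1. the yellow tab is slid aside (at least 45 of its 60 mm) with the green button still up (y of warmer_tab_rib in the frame of warmer above 0.015 m and z of warmer_button_top in the frame of warmer above 0.0695 m), for 0.1 s.
2. the green button is pressed down at least 4 of its 6 mm for 0.15 s with the tab aside (y of warmer_tab_rib in the frame of warmer above 0.015 m and z of warmer_button_top in the frame of warmer below 0.068 m), for 0.15 s.
At the end, for the whole second after the job is handed in: the yellow tab is still aside, at least 45 of its 60 mm from its covering end, and the green button, having been pressed, is back up (within 2.5 mm) (all of step 1); the robot touches nothing.
It fails at once if the boot dryer's white tab is moved by more than 6 mm (distance of dryer_tab_rib from where it was at the start of the episode above 0.006 m).
It also fails if it takes over 38 s, if anything falls off the work surface, if the arm or the gripper's body presses on something with over 40 N, if the wrist force passes 120 N, or if a joint passes its speed limit or range.

ROBOT

A 6-joint arm with a two-finger parallel gripper is mounted at the origin on the work surface. World frame = base frame: x ahead of the robot, y to its left, z up, the work surface at z = 0. Lengths are in m, angles in degrees, forces in N, time in s.
With the tool pointing down it reaches from about 0.375 to 0.9 m from the base axis. Payload 3.1 kg.
Tool frame: the origin (TCP) lies between the finger pads; the fingertips stand 19 mm ahead of it and the grasp point (between the pads) is the TCP; z points along the fingers, x is the direction in which the jaws open and shut, and the axes are right-handed (so a half turn about z gives the same grasp; the last joint's range is limited). The gripper opens to 87 mm and grips with 3 to 60 N. Pads are 19 mm wide; open, the fingers measure 117 mm over their backs; the gripper's body (75 mm by 190 mm) begins 51 mm behind the grasp point.
Start: joints at [56.522, 30.224, 82.088, -0, 67.689, -10.227], TCP at [0.247, 0.574, 0.219] pointing down, gripper open.
Joint ranges: [-176.69, 176.69], [-43.24, 126.21], [12.49, 139.97], [-82, 262], [0, 151.66], [-163.58, 163.58]. Speed limits (degrees/s): [159.86, 159.86, 180, 180, 180, 180].

INTERFACE

Orientations are given as a 3x3 rotation matrix whose columns are the frame's x, y, z axes.
In Python, from rig import read_state, capture, camera_info, hand_in, spot_in, silhouettes gives the robot as it stands.
- The arm moves only by the shell command python3 -m jog 'ROWS'. ROWS is text: rows parted by semicolons, each of 7 numbers parted by spaces: the shift along the tool's x, y, z in m, then the turn, a rotation vector about the tool's x, y, z in degrees, then the opening, from 0 (shut) to 1 (fully open). A call has 1 to 8 rows; each row is the pose to reach, as a shift and turn from the pose commanded when the call began, along the tool's axes at that moment; what a row does not reach only later rows make up. A row lasts 1/8 s, in which the tool goes at most 62.5 mm and 10.7 degrees, less where a joint would pass 70% of its speed; a pose out of reach is approached as far as the arm can. A call with a gripper value outside its range is refused whole. The fingers move at their own pace and stop on an object; the grip force is fixed at half the most. Time passes only in rows, so rows that repeat a pose let the fingers close. It gives the time, the measured TCP pose, the force and the opening at its end, in the units of the state.
- read_state(): the state, without advancing time (a new reading comes with each control period).
- capture(name): name is "side" or "top" or "wrist"; returns (picture, depth): 420x560x3 uint8, red, green, blue; 420x560 float32, m along the optical axis (not along the pixel's ray), 0 where there is no reading.
- camera_info(name): a dict with "vfov" (degrees; the focal length in pixels is half the picture's height over the tangent of half this angle, whatever the lens; pixels are square), "cx", "cy" (the principal point, pixels), "R" (3x3) and "t" (3): a world point X has camera coordinates R X + t; the wrist camera has in their place "tool_from_camera" (4x4, takes a point from camera to tool coordinates, whose origin is the TCP and whose axes are the tool frame's). Camera axes: x right, y down, z forward; pixel columns grow to the right and rows downward; lengths in m; the calibration is good to about 2 mm. The wrist camera is an equidistant fisheye: a pixel r from the principal point sees the ray r / f radians off the axis. A picture is of the moment at which its call begins: read the wrist's pose just before it. camera_info takes no time and is no camera call.
- hand_in(): hands the job in, once; it reports no verdict.
Trained networks look in the newest picture that a camera, given by its name, has taken for a name from the list of things; names that differ only in an ending like _2 or _b are one class to them, and where a whole thing is asked for, a point or a joint stands for the part that bears it (a point fixed in the world has none). Each returns a list of dicts, best first, with "score" (0 to 1); they miss things now and then, are a little off and sometimes report something else, mostly with a low value. They report only what shows in the picture. A call takes as long as a camera call. They do not tell look-alikes from the thing itself.
- spot_in(label, camera): "centre" ([x, y, z] in m, in world coordinates, good to about 4 mm: the middle of the surface that is visible of it).
- silhouettes(label, camera): "region" (420x560 bool, what is visible of it).
The state is a dict: "time_s": time; "joint_positions": joint angles; "qvel": joint speeds; "tau": joint torques, N m; "position": TCP position; "tcp_rot": TCP orientation; "force": force on the tool from outside, world axes, zero at the start; "moment": the same for the moment, N m; "opening": opening from 0.0 (shut) to 1.0 (fully open).
Only numpy, scipy, OpenCV 4.12 (cv2) and the standard library are available. Lean on these libraries where they do the work, as an engineer would, in place of code of your own. Each camera call takes 0.05 s, during which the arm holds its last target.

## Working session

There is one attempt and no reset: what is moved stays moved. The work goes in short steps, Python scripts to look and compute and a shell command to move; the robot and the scene stay as the last step left them, time stands still between calls to the robot, and variables do not carry over. Pictures are saved under pics/ and viewed, and the job is handed in when it is done.

```bash
mkdir -p pics; ls
python3 - <<'E'
from rig import *
import cv2,numpy as np
for n in ["side","top"]:
    p,d=capture(n); cv2.imwrite(f"pics/{n}0.png",p[:,:,::-1]); np.save(f"pics/{n}_d.npy",d)
    print(n,camera_info(n))
    for l in ["warmer","warmer_tab_rib","dryer_tab_rib"]:
        for r in spot_in(l,n): print(l,r["score"],np.round(r["centre"],4))
print(read_state())
E
```

```text
pics
side {'vfov': 46.88844366469965, 'cx': 288.3225431898099, 'cy': 203.20530996465314, 'R': array([[ 0.89068479, -0.45458216,  0.00597188],
       [-0.24248853, -0.48614884, -0.83955859],
       [ 0.38455157,  0.74633395, -0.54323634]]), 't': array([-0.4336962 ,  0.22614752,  0.77138542])}
warmer 0.97 [0.6737 0.3435 0.04  ]
warmer 0.91 [0.3052 0.1572 0.0362]
warmer 0.88 [0.511 0.133 0.058]
warmer_tab_rib 0.76 [0.4753 0.1561 0.0757]
warmer_tab_rib 0.64 [0.2835 0.1746 0.0536]
warmer_tab_rib 0.45 [0.6488 0.3649 0.0563]
dryer_tab_rib 0.7 [ 0.4655 -0.1581  0.0758]
top {'vfov': 56.057564055123564, 'cx': 282.1352764451881, 'cy': 206.3911460697865, 'R': array([[ 0.00652664, -0.99967408, -0.02468061],
       [-0.99707988, -0.0046278 , -0.07622536],
       [ 0.0760863 ,  0.02510604, -0.99678511]]), 't': array([0.08011762, 0.48803068, 0.9336107 ])}
warmer 0.68 [0.5319 0.1727 0.0603]
warmer 0.64 [0.3135 0.1926 0.0424]
warmer 0.58 [0.6841 0.3684 0.0444]
warmer_tab_rib 0.83 [0.2804 0.1758 0.0538]
warmer_tab_rib 0.68 [0.6481 0.3682 0.0528]
dryer_tab_rib 0.56 [ 0.4661 -0.145   0.0753]
{'time_s': 0.4, 'joint_positions': array([ 5.65228475e+01,  3.02336785e+01,  8.20984967e+01,  9.47663380e-04,
        6.76892287e+01, -1.02268566e+01]), 'qvel': array([-0.00512991, -0.01799393, -0.07464998,  0.02051405,  0.1363148 ,
       -0.01637377]), 'tau': array([-7.17491133e-08, -4.39504731e+01, -1.76656312e+01,  6.32970035e-02,
        5.30267239e-02, -8.64456615e-05]), 'position': array([0.24660556, 0.5741431 , 0.21877909]), 'tcp_rot': array([[ 3.94754334e-01,  9.18786683e-01, -2.18825506e-04],
       [ 9.18786636e-01, -3.94754386e-01, -3.03155636e-04],
       [-3.64917689e-04, -8.13819493e-05, -9.99999930e-01]]), 'force': array([1.17524623, 0.55536185, 0.10044529]), 'moment': array([0.0253673 , 0.03546823, 0.07112588]), 'opening': 0.9983759286445377}
```

View pics/top0.png

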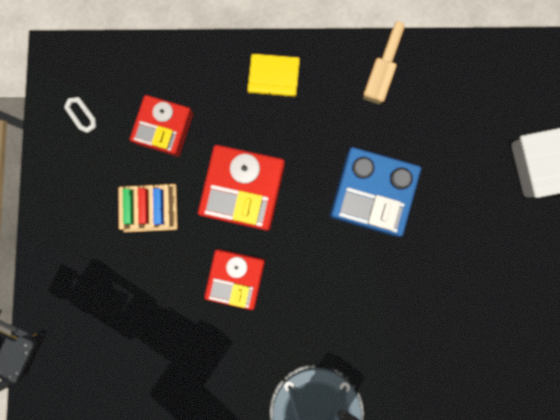

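View pics/side0.png

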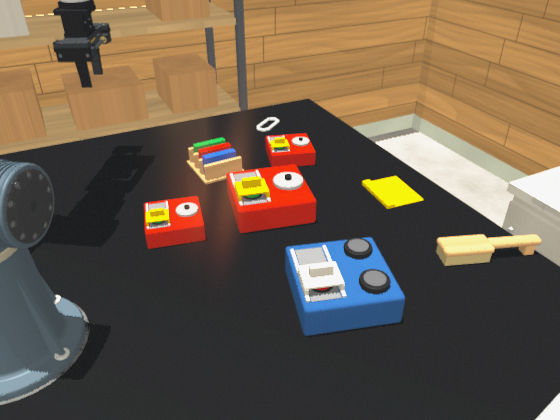

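Three red warmers could be taken for the target. In the top view they are the large one at (242,188) and two small ones at (162,125) and (235,280); the blue dryer is at (376,192). There is also a plain yellow block at (274,75). The large one fits the given size, so I'll check its dimensions and measure its pose.

```bash
cat > h.py <<'E'
from rig import *
import cv2,numpy as np
def cloud(d,ci):
    f=d.shape[0]/2/np.tan(np.radians(ci["vfov"]/2))
    v,u=np.mgrid[:d.shape[0],:d.shape[1]]
    P=np.stack([(u-ci["cx"])/f*d,(v-ci["cy"])/f*d,d],-1)
    return (P-ci["t"])@ci["R"]
E
python3 - <<'E'
from h import *
p=cv2.imread("pics/top0.png");d=np.load("pics/top_d.npy")
X=cloud(d,camera_info("top"))
hsv=cv2.cvtColor(p,cv2.COLOR_BGR2HSV)
box=np.zeros(d.shape,bool);box[135:240,190:295]=1
h=X[...,2]
m=box&(h>.045)&(h<.15)&(d>0)
pts=X[m][:,:2].astype(np.float32)
print("case z pct",np.percentile(X[m][:,2],[5,25,50,75,95]),m.sum())
r=cv2.minAreaRect(pts);print("case",r)
yel=box&(hsv[...,0]>22)&(hsv[...,0]<35)&(hsv[...,1]>150)&(hsv[...,2]>100)
q=X[yel];print("yellow",len(q),q.mean(0),cv2.minAreaRect(q[:,:2].astype(np.float32)))
print(np.percentile(q[:,2],[5,25,50,75,90,97]))
rib=yel&(h>.088);q=X[rib];print("rib",len(q),q.mean(0),cv2.minAreaRect(q[:,:2].astype(np.float32)) if len(q) else 0)
for n,b in(("small1",(90,160,125,200)),("small2",(240,315,198,275)),("dryer",(140,245,325,430))):
    bb=np.zeros(d.shape,bool);bb[b[0]:b[1],b[2]:b[3]]=1
    mm=bb&(h>.03)&(h<.15);print(n,cv2.minAreaRect(X[mm][:,:2].astype(np.float32)),np.median(X[mm][:,2]))
cv2.imwrite("pics/crop0.png",cv2.resize(p[135:240,190:295],None,fx=5,fy=5,interpolation=cv2.INTER_CUBIC))
ps=cv2.imread("pics/side0.png");cv2.imwrite("pics/crop1.png",cv2.resize(ps[150:240,215:330],None,fx=6,fy=6,interpolation=cv2.INTER_CUBIC))
ds=np.load("pics/side_d.npy");Xs=cloud(ds,camera_info("side"))
hs=cv2.cvtColor(ps,cv2.COLOR_BGR2HSV)
b=np.zeros(ds.shape,bool);b[160:215,225:280]=1
y=b&(hs[...,0]>22)&(hs[...,0]<35)&(hs[...,1]>150)
q=Xs[y];print("side yellow",len(q),q.mean(0),np.percentile(q[:,2],[5,50,95]))
q=q[q[:,2]>.087];print("side rib",len(q),q.mean(0) if len(q) else 0, np.round(q[:4],3))
E
```

```text
case z pct [0.05600167 0.05822466 0.05985507 0.06687838 0.0800252 ] 5184
case ((0.5306724309921265, 0.17812570929527283), (0.17023293673992157, 0.1703600436449051), 77.76473999023438)
yellow 647 [0.47983739 0.1599172  0.08760012] ((0.4677942991256714, 0.11785931885242462), (0.14295855164527893, 0.06775978952646255), 73.53824615478516)
[0.07664725 0.07813687 0.07937388 0.0811801  0.09819231 0.10002424]
rib 106 [0.4779775  0.15661324 0.1311591 ] ((0.4452586770057678, 0.12095409631729126), (0.13299201428890228, 0.03689796105027199), 48.530574798583984)
small1 ((0.6852353811264038, 0.37973275780677795), (0.11738592386245728, 0.11822562664747238), 73.55984497070312) 0.04093995020378264
small2 ((0.31407347321510315, 0.19351708889007568), (0.11740821599960327, 0.11772522330284119), 78.0810775756836) 0.041329462878271044
dryer ((0.5215228796005249, -0.13619476556777954), (0.1706811785697937, 0.17079246044158936), 73.91165924072266) 0.05996265978934522
side yellow 547 [0.47655276 0.15407946 0.08411232] [0.07136395 0.0802364  0.09939615]
side rib 143 [0.47607444 0.15322273 0.09894833] [[0.483 0.168 0.099]
 [0.485 0.167 0.099]
 [0.487 0.166 0.099]
 [0.489 0.165 0.099]]
```

View pics/crop0.png

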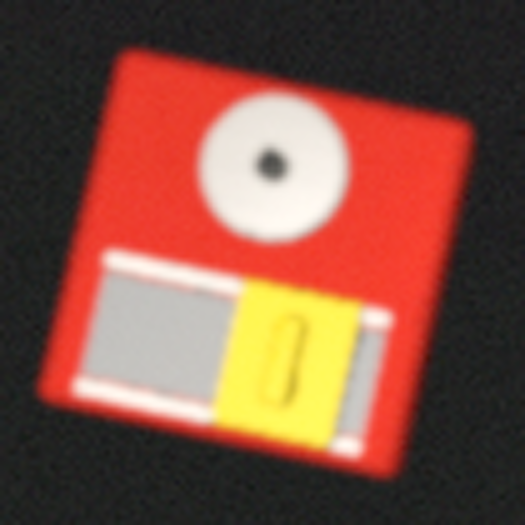

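View pics/crop1.png

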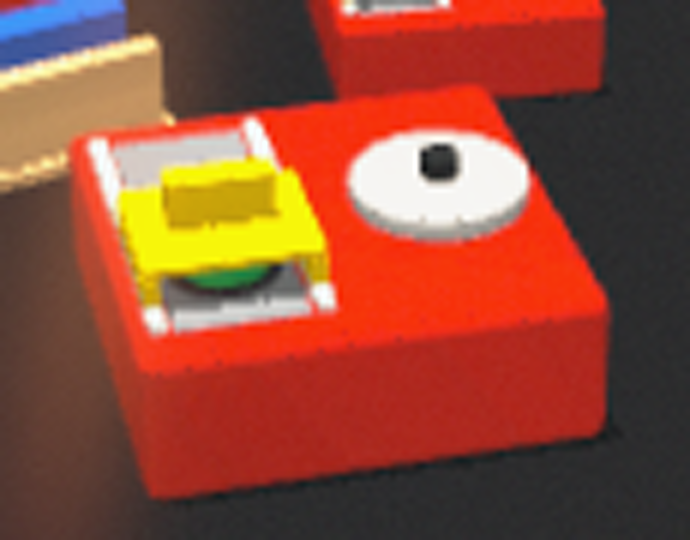

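The crop confirms the choice. The large red case measures 170 x 170 mm (the small ones 118 mm) with its yaw at about -12.2°, and a green button edge shows under the yellow tab. I'll go to just outside the rib on its -y side, at height, with the fingers shut.

```bash
python3 -m jog '-0.04 0.048 0 0 0 -1.5 0; -0.08 0.096 0.01 0 0 -3 0; -0.12 0.144 0.02 0 0 -4.5 0; -0.16 0.192 0.03 0 0 -6 0; -0.2 0.24 0.04 0 0 -7.5 0; -0.24 0.288 0.05 0 0 -9 0; -0.28 0.336 0.06 0 0 -10 0; -0.317 0.3845 0.069 0 0 -11 0'; python3 -m jog '0 0 0 0 0 0 0;0 0 0 0 0 0 0;0 0 0 0 0 0 0'
python3 - <<'E'
from h import *
s=read_state();print(s["time_s"],s["position"],s["tcp_rot"].round(3),s["opening"],s["force"])
for n in ["wrist","top","side"]:
    p,d=capture(n);cv2.imwrite(f"pics/{n}1.png",p[:,:,::-1])
    np.save(f"pics/{n}_d1.npy",d)
E
```

```text
time_s: 1.4
position: [0.4739, 0.1327, 0.1505]
tcp_rot: [[0.212, 0.977, 0.001], [0.977, -0.212, 0.0], [0.0, 0.001, -1.0]]
force: [0.3, 0.1, 0.1]
opening: 0.171
time_s: 1.78
position: [0.472, 0.1358, 0.1507]
tcp_rot: [[0.21, 0.978, -0.0], [0.978, -0.21, 0.0], [0.0, -0.0, -1.0]]
force: [-0.5, -0.3, -1.2]
opening: 0.003
1.775 [0.47200595 0.13578413 0.15070249] [[ 0.21   0.978 -0.   ]
 [ 0.978 -0.21   0.   ]
 [ 0.    -0.    -1.   ]] 0.002730498870890537 [-0.51034173 -0.33578803 -1.16803282]
```

View pics/wrist1.png

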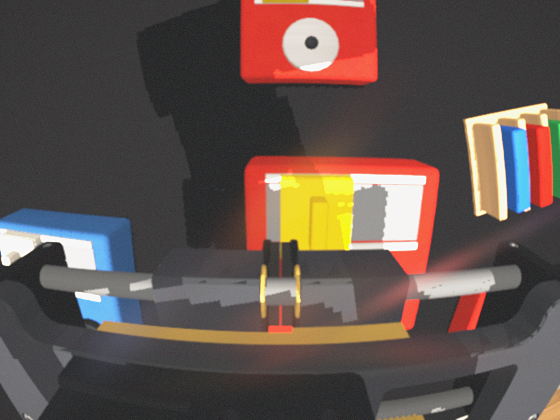

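View pics/side1.png

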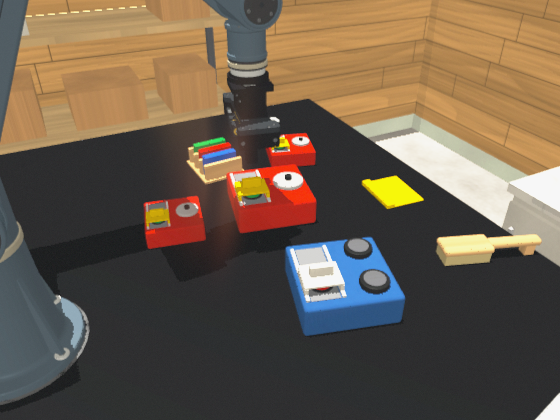

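The wrist view shows the rib at about (318,222), to the +y side (right) of the closed fingers at (280,285). I'll measure the rib from the wrist depth.

```bash
cat >> h.py <<'E'
def wcloud(d,ci,pos,rot):
    f=d.shape[0]/2/np.tan(np.radians(ci["vfov"]/2))
    v,u=np.mgrid[:d.shape[0],:d.shape[1]]
    x=u-ci["cx"];y=v-ci["cy"];r=np.hypot(x,y)+1e-9;th=r/f
    t=np.tan(th)
    P=np.stack([x/r*t*d,y/r*t*d,d,np.ones_like(d)],-1)@np.array(ci["tool_from_camera"]).T
    return P[...,:3]@np.array(rot).T+pos
def towarm(q,c=(0.5307,0.1781),a=-12.24):
    a=np.radians(a);q=np.asarray(q);e=q[...,:2]-c
    return np.stack([e@[np.cos(a),np.sin(a)],e@[-np.sin(a),np.cos(a)],q[...,2]],-1)
E
python3 - <<'E'
from h import *
s=read_state();d=np.load("pics/wrist_d1.npy")
X=wcloud(d,camera_info("wrist"),s["position"],s["tcp_rot"])
p=cv2.imread("pics/wrist1.png");hs=cv2.cvtColor(p,cv2.COLOR_BGR2HSV)
b=np.zeros(d.shape,bool);b[165:250,262:375]=1
y=b&(hs[...,0]>20)&(hs[...,0]<36)&(hs[...,1]>130)&(d>0)
q=towarm(X[y]);print("z pct",np.percentile(q[:,2],[2,25,50,75,98]))
pl=q[abs(q[:,2]-.08)<.004];rb=q[(q[:,2]>.093)&(q[:,2]<.105)]
print("plate y",np.percentile(pl[:,1],[1,99]),"x",np.percentile(pl[:,0],[1,99]))
print("rib y",np.percentile(rb[:,1],[1,50,99]),"x",np.percentile(rb[:,0],[1,99]),len(rb))
# case top
red=np.zeros(d.shape,bool);red[150:330,235:445]=1
z=X[...,2];m=red&(abs(z-.06)<.006)
w=towarm(X[m]);print("case",np.percentile(w[:,0],[.5,99.5]),np.percentile(w[:,1],[.5,99.5]))
print("tcp in warmer",towarm(s["position"]))
d=np.load("pics/top_d.npy");X=cloud(d,camera_info("top"));p=cv2.imread("pics/top0.png");hs=cv2.cvtColor(p,cv2.COLOR_BGR2HSV)
b=np.zeros(d.shape,bool);b[185:230,225:272]=1
y=b&(hs[...,0]>20)&(hs[...,0]<36)&(hs[...,1]>130)
q=towarm(X[y]);pl=q[abs(q[:,2]-.08)<.006];rb=q[(q[:,2]>.094)&(q[:,2]<.105)]
print("top plate",np.percentile(pl[:,:2],[1,99],axis=0),"rib",np.percentile(rb[:,:2],[2,98],axis=0))
E
```

```text
z pct [0.06914127 0.08049562 0.08108613 0.08190313 0.10163683]
plate y [-0.05285699  0.00107056] x [-0.07764946 -0.02088458]
rib y [-0.03209841 -0.02650812 -0.01995334] x [-0.06466897 -0.02898524] 882
case [-0.08463921  0.07434258] [-0.08224651  0.0842276 ]
tcp in warmer [-0.04809243 -0.05372036  0.15075401]
top plate [[-0.0776248  -0.0538762 ]
 [-0.01302478 -0.00089377]] rib [[-0.06399977 -0.03341833]
 [-0.02650618 -0.0217472 ]]
```

```bash
python3 -m jog '-0.005 0.003 0.015 0 0 0 0; -0.005 0.003 0.03 0 0 0 0; -0.005 0.003 0.04 0 0 0 0; -0.005 0.003 0.045 0 0 0 0; -0.005 0.003 0.045 0 0 0 0; -0.005 0.003 0.045 0 0 0 0'
python3 - <<'E'
from h import *
s=read_state();print(towarm(s["position"]),s["time_s"],s["force"])
p,d=capture("wrist");cv2.imwrite("pics/wrist2.png",p[:,:,::-1])
E
```

```text
time_s: 2.68
position: [0.4751, 0.1291, 0.1059]
tcp_rot: [[0.212, 0.977, 0.001], [0.977, -0.212, 0.0], [0.0, 0.001, -1.0]]
force: [-0.4, 0.3, 0.5]
opening: 0.004
[-0.04389672 -0.05969845  0.10585752] 2.675 [-0.3658775   0.28654078  0.51519258]
```

View pics/wrist2.png

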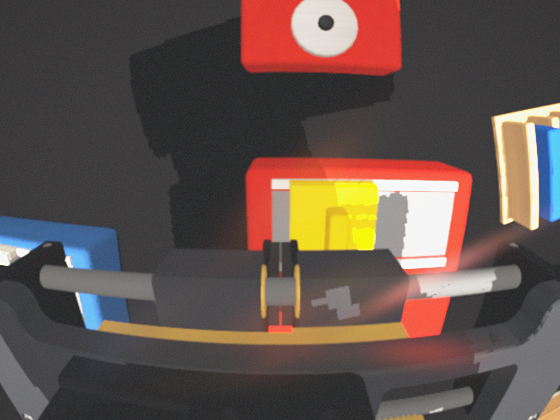

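The fingers are low, left of the rib at about (340,225), with no contact. Pushing along +x of the tool now.

```bash
python3 -m jog '0.006 0 0 0 0 0 0; 0.012 0 0 0 0 0 0; 0.02 0 0 0 0 0 0; 0.03 0 0 0 0 0 0; 0.04 0 0 0 0 0 0; 0.05 0 0 0 0 0 0; 0.06 0 0 0 0 0 0; 0.066 0 0 0 0 0 0'; python3 -m jog '0 0 0 0 0 0 0; 0 0 0 0 0 0 0'
cat > look.py <<'E'
from h import *
import sys
k=sys.argv[1]
s=read_state();print("tcp",towarm(s["position"]),s["time_s"],s["force"])
p,d=capture("wrist");cv2.imwrite(f"pics/wrist{k}.png",p[:,:,::-1])
X=wcloud(d,camera_info("wrist"),s["position"],s["tcp_rot"])
hs=cv2.cvtColor(p,cv2.COLOR_RGB2HSV)
q=towarm(X);b=(abs(q[...,0])<.085)&(abs(q[...,1])<.085)&(d>0)
y=b&(hs[...,0]>20)&(hs[...,0]<36)&(hs[...,1]>130)
pl=q[y&(abs(q[...,2]-.08)<.004)];rb=q[y&(q[...,2]>.093)&(q[...,2]<.105)]
if len(pl):print("plate y",np.percentile(pl[:,1],[1,99]),len(pl))
if len(rb):print("rib y",np.percentile(rb[:,1],[1,50,99]),len(rb))
g=b&(hs[...,0]>45)&(hs[...,0]<80)&(hs[...,1]>120)
if g.sum():print("green",np.median(q[g],0),np.percentile(q[g],[2,98],axis=0),g.sum())
p,d=capture("side");cv2.imwrite(f"pics/side{k}.png",cv2.resize(p[130:250,200:340,::-1],None,fx=5,fy=5))
E
python3 look.py 3
```

```text
time_s: 3.72
position: [0.489, 0.1942, 0.1055]
tcp_rot: [[0.212, 0.977, 0.0], [0.977, -0.212, 0.0], [0.0, 0.0, -1.0]]
force: [0.3, -0.4, 0.5]
opening: 0.004
time_s: 3.98
position: [0.4887, 0.1933, 0.1055]
tcp_rot: [[0.212, 0.977, -0.0], [0.977, -0.212, -0.0], [-0.0, -0.0, -1.0]]
force: [0.4, 0.3, 0.5]
opening: 0.007
tcp [-0.04429136  0.00596728  0.10545614] 3.975 [0.44954767 0.34834139 0.52234077]
plate y [-0.05273626  0.00163093] 4582
rib y [-0.03116648 -0.02488679 -0.01965722] 789
```

View pics/side3.png

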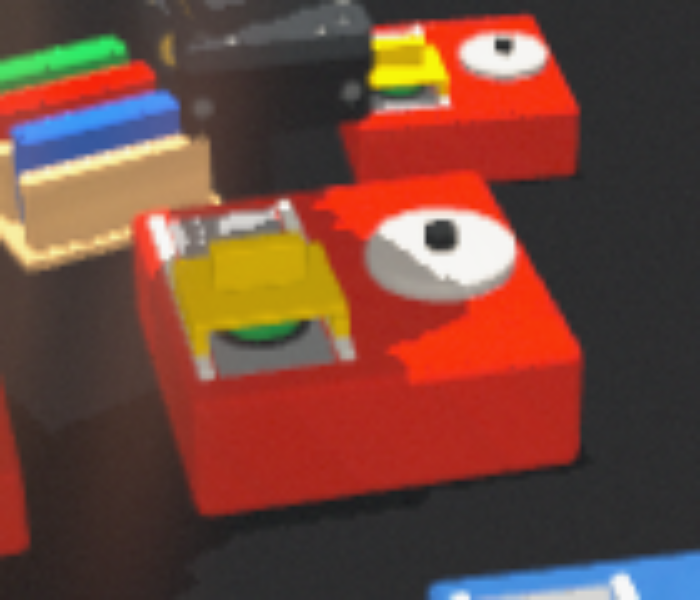

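View pics/wrist3.png

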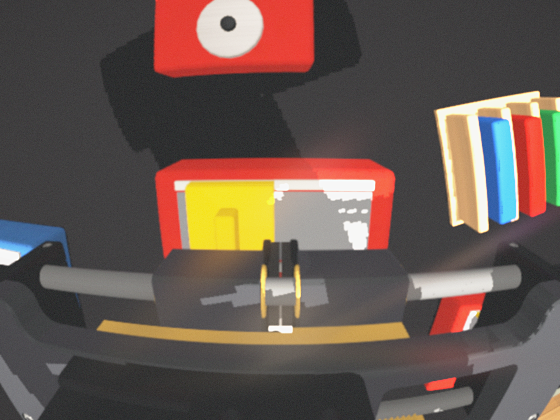

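The tab did not move: the rib is still at y ≈ -25, and there was no force. The side view shows the gripper body but no fingertips near the rib, so I need to see where the fingertips really are.

Run:
```python
from h import *
s=read_state();print(s["position"],s["joint_positions"])
out=[]
for n in ["side","top"]:
    p,d=capture(n);ci=camera_info(n);X=cloud(d,ci);f=210/np.tan(np.radians(ci["vfov"]/2))
    im=p[:,:,::-1].copy()
    for z,c in((0.019,(255,0,255)),(0,(0,255,255)),(-.051,(255,255,0))):
        c3=ci["R"]@(s["position"]+s["tcp_rot"][:,2]*z)+ci["t"]
        u,v=c3[:2]/c3[2]*f+[ci["cx"],ci["cy"]];print(n,z,u,v,c3[2],d[int(v),int(u)])
        cv2.circle(im,(int(round(u)),int(round(v))),1,c,-1)
    # cloud near the gripper axis
    e=(X-s["position"])@s["tcp_rot"]
    m=(np.hypot(e[...,0],e[...,1])<.06)&(e[...,2]>-.15)&(e[...,2]<.019)&(X[...,2]>.1035)
    print(n,m.sum(),np.round(np.percentile(e[m],[0,2,50,98,100],axis=0),4) if m.any() else 0)
    if n=="side": im=im[60:220,170:340]
    else: im=im[100:300,160:360]
    cv2.imwrite(f"pics/{n}4.png",cv2.resize(im,None,fx=3,fy=3))
```

```text
[0.48874286 0.19316747 0.10548706] [ 9.37553903e+00  3.23799930e+01  1.02205666e+02 -8.17932817e-03
  4.54300707e+01 -6.83464872e+01]
side 0.019 249.05206379718604 176.21584841013916 1.0565128660866803 0.0
side 0 248.71871071807018 168.5649446712579 1.0461952912757688 1.0371187
side -0.051 247.7905258501759 147.26184738179694 1.0185007483622694 0.91378176
side 884 [[-0.0596 -0.0385 -0.15  ]
 [-0.0547 -0.0382 -0.1485]
 [-0.0416 -0.0109 -0.1193]
 [ 0.0308  0.0214 -0.0072]
 [ 0.0542  0.0376 -0.0028]]
top 0.019 232.4937053874266 203.39008821175224 0.8894375487595472 0.4688308
top 0 231.19997412184532 202.66630687807822 0.8704990692455853 0.46367836
top -0.051 227.43172037146059 200.55814748080937 0.8196642031817929 0.4666626
top 201 [[-0.0594 -0.0376 -0.1495]
 [-0.0588 -0.0371 -0.1468]
 [-0.0514 -0.0024 -0.1155]
 [ 0.0169  0.0305 -0.0883]
 [ 0.0311  0.0328 -0.086 ]]
```

View pics/side4.png

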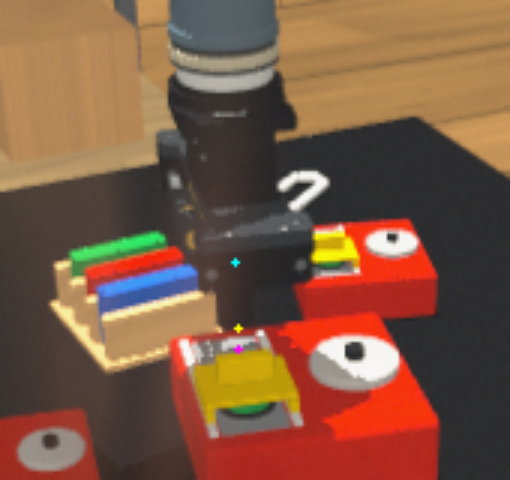

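View pics/top4.png

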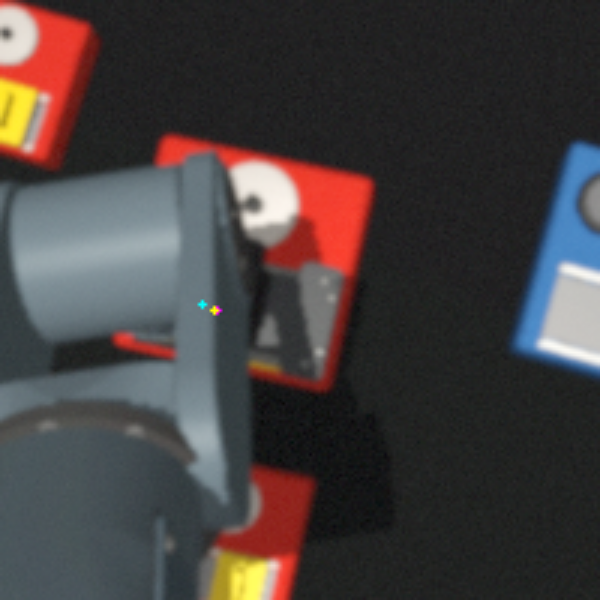

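Run:
```python
from h import *
s=read_state()
p,d=capture("side");ci=camera_info("side");X=cloud(d,ci)
e=(X-s["position"])@s["tcp_rot"]
for v in range(140,184,2):
    print(v,[ (round(float(d[v,u]),3),np.round(e[v,u]*1000).astype(int).tolist()) for u in (246,249,252)], p[v,249])
im=p[135:195,225:275,::-1]
cv2.imwrite("pics/side5.png",cv2.resize(np.clip(im*1.0*1.6,0,255).astype(np.uint8),None,fx=10,fy=10,interpolation=cv2.INTER_NEAREST))
```

```text
140 [(0.904, [-94, -19, -113]), (0.905, [-95, -13, -113]), (0.906, [-95, -8, -113])] [69 63 62]
142 [(0.905, [-96, -19, -110]), (0.908, [-94, -13, -109]), (0.909, [-95, -8, -108])] [69 62 60]
144 [(0.91, [-93, -19, -104]), (0.915, [-90, -13, -102]), (0.913, [-93, -8, -103])] [61 48 44]
146 [(0.91, [-95, -20, -102]), (0.913, [-93, -13, -100]), (0.915, [-93, -8, -99])] [61 48 45]
148 [(0.921, [-87, -18, -93]), (0.923, [-86, -12, -92]), (0.925, [-86, -7, -92])] [58 46 43]
150 [(0.926, [-85, -18, -88]), (0.925, [-87, -13, -88]), (0.927, [-86, -7, -87])] [58 45 43]
152 [(0.929, [-84, -18, -83]), (0.925, [-89, -13, -85]), (0.93, [-86, -7, -83])] [59 47 44]
154 [(0.928, [-87, -19, -80]), (0.932, [-85, -13, -79]), (0.929, [-89, -8, -80])] [60 48 45]
156 [(0.931, [-86, -19, -76]), (0.932, [-87, -13, -76]), (0.935, [-86, -7, -74])] [56 45 44]
158 [(1.02, [-9, -6, -31]), (1.02, [-11, 0, -31]), (1.02, [-13, 6, -31])] [60 47 45]
160 [(1.022, [-10, -7, -27]), (1.026, [-8, 0, -25]), (1.025, [-11, 6, -25])] [59 48 45]
162 [(1.027, [-8, -7, -21]), (1.026, [-11, -1, -22]), (1.025, [-13, 5, -22])] [59 
[... 179 characters left out ...]

168 [(1.035, [-8, -7, -6]), (1.038, [-7, -1, -5]), (1.035, [-11, 5, -7])] [57 47 45]
170 [(1.257, [183, 24, 105]), (1.137, [77, 14, 47]), (1.135, [73, 20, 46])] [148  49  43]
172 [(1.126, [67, 5, 45]), (1.129, [67, 12, 47]), (1.124, [61, 18, 44])] [173 136 132]
174 [(1.12, [59, 3, 46]), (1.119, [56, 10, 46]), (1.116, [52, 16, 44])] [213 212 208]
176 [(1.112, [49, 1, 46]), (1.108, [45, 7, 44]), (1.11, [45, 14, 45])] [120 113  99]
178 [(1.024, [-28, -12, 6]), (1.026, [-28, -5, 7]), (1.022, [-33, 0, 5])] [188 154  10]
180 [(1.02, [-34, -13, 7]), (1.018, [-38, -7, 6]), (1.022, [-36, 0, 9])] [209 170  10]
182 [(1.021, [-36, -13, 11]), (1.019, [-38, -7, 11]), (1.021, [-39, -1, 11])] [203 166  10]
```

View pics/side5.png

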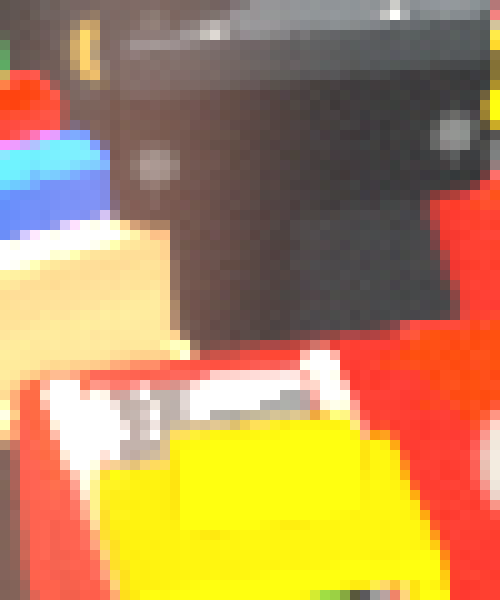

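The side depth puts the fingertip end about 4 mm behind the reported TCP (z ≈ 0.109), not 19 mm ahead of it. So the fingers passed over the rib. I'll cross-check the finger in the wrist depth.

Run:
```python
from h import *
s=read_state()
p,d=capture("wrist");ci=camera_info("wrist");print(ci)
e=wcloud(d,ci,np.zeros(3),np.eye(3))
for v in range(236,340,6):
    print(v,[np.round(e[v,u]*1000).astype(int).tolist() for u in (266,273,280,288,296)],p[v,280])
m=(abs(e[...,0])<.03)&(abs(e[...,1])<.03)&(e[...,2]<.019)&(e[...,2]>-.06)
print(m.sum(),np.percentile(e[m]*1000,[0,2,50,98,100],axis=0).round())
```

```text
{'vfov': 65.70646984690485, 'cx': 280.03757859230603, 'cy': 206.4571495751469, 'tool_from_camera': array([[ 9.99999648e-01,  8.35622964e-04,  7.11578830e-05,
         8.31332155e-05],
       [-8.22769873e-04,  9.61097599e-01,  2.76207764e-01,
        -7.54574252e-02],
       [ 1.62415880e-04, -2.76207725e-01,  9.61097948e-01,
        -1.66758594e-01],
       [ 0.00000000e+00,  0.00000000e+00,  0.00000000e+00,
         1.00000000e+00]])}
236 [[-9, -1, 24], [-4, -1, 25], [0, 7, 44], [6, 6, 44], [11, 6, 43]] [170 167 162]
242 [[-7, -11, -9], [-4, -9, -4], [0, -9, -5], [4, -9, -6], [8, -11, -9]] [130 128 124]
248 [[-7, -11, -17], [-4, -9, -12], [0, -9, -13], [4, -9, -13], [8, -11, -16]] [111 110 107]
254 [[-7, -10, -23], [-3, -9, -21], [0, -9, -20], [4, -9, -20], [8, -10, -23]] [111 108 108]
260 [[-6, -11, -32], [-3, -9, -27], [0, -9, -28], [4, -9, -27], [7, -11, -31]] [144  82  79]
266 [[-6, -11, -38], [-3, -9, -34], [0, -7, -29], [4, -9, -34], [4, -36, -88]] [152 149 140]
272 [[-4, -32, -84], [-3, -9, -39], [0, -3, -29], [4, -10, -41], [4, -35, -90]] [149  84  81]
278 [[-4, -32, -88], 
[... 413 characters left out ...]
, [2, -27, -92], [4, -29, -95]] [144 135 127]
308 [[-4, -22, -87], [-3, 1, -53], [0, 60, 35], [3, 1, -53], [4, -27, -95]] [159 148 136]
314 [[-5, -8, -70], [-3, 4, -53], [0, 65, 34], [3, 4, -53], [4, -25, -95]] [157 148 135]
320 [[-5, -5, -70], [-3, 7, -54], [0, 71, 35], [4, 7, -53], [5, -13, -82]] [230 221 206]
326 [[-5, -2, -70], [-5, 78, 36], [0, 77, 35], [6, 77, 35], [5, -12, -83]] [249 250 249]
332 [[-3, -23, -101], [-2, -23, -100], [0, -24, -101], [2, -24, -101], [4, -23, -101]] [193 164 128]
338 [[-3, -23, -103], [-2, -24, -103], [0, -22, -102], [2, -24, -103], [4, -23, -103]] [204 164  98]
2047 [[-30. -21. -57.]
 [-29. -20. -55.]
 [ -2.  -9. -26.]
 [  8.   9.  16.]
 [  9.  11.  19.]]
```

Both cameras agree: with the jaws shut, the tip ends about 4 mm behind the reported TCP, not 19 mm ahead. The fingers are about ±8 mm thick along tool x. I'll back up and lower 23 mm in small steps, watching the force and the picture.

```bash
python3 -m jog '-0.03 0 0 0 0 0 0; -0.055 0 0 0 0 0 0; -0.068 0 0 0 0 0 0; -0.068 0 0 0 0 0 0;-0.068 0 0.008 0 0 0 0; -0.068 0 0.015 0 0 0 0; -0.068 0 0.015 0 0 0 0';  python3 -m jog '0 0 0.003 0 0 0 0; 0 0 0.006 0 0 0 0; 0 0 0.008 0 0 0 0; 0 0 0.008 0 0 0 0'; python3 look.py 6
```

```text
time_s: 5.15
position: [0.4738, 0.1275, 0.0896]
tcp_rot: [[0.211, 0.977, -0.002], [0.977, -0.211, -0.0], [-0.0, -0.002, -1.0]]
force: [0.2, 0.8, -0.6]
opening: 0.002
time_s: 5.65
position: [0.4743, 0.127, 0.0824]
tcp_rot: [[0.212, 0.977, -0.0], [0.977, -0.212, -0.0], [-0.0, -0.0, -1.0]]
force: [0.0, 0.4, 1.4]
opening: 0.009
tcp [-0.04424137 -0.06190665  0.08239902] 5.65 [0.03700342 0.3836682  1.40762404]
plate y [-0.053192    0.00105874] 4635
rib y [-0.03184806 -0.02674704 -0.02040485] 582
```

View pics/side6.png

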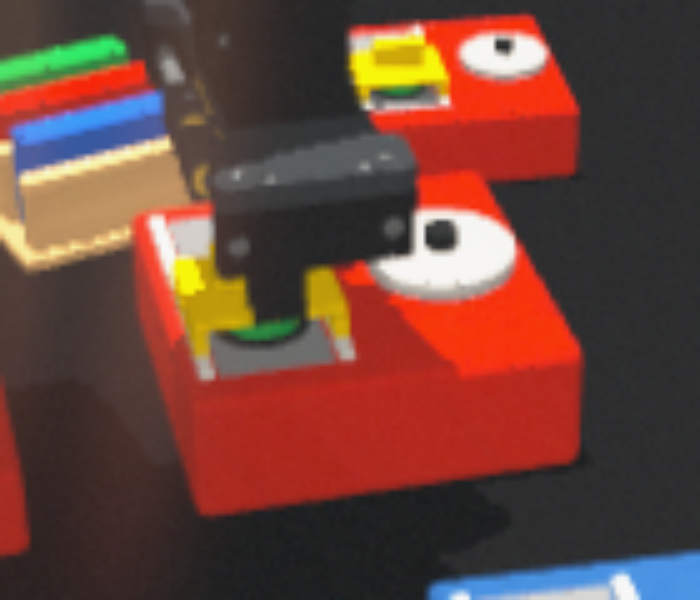

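The finger now stands in front of the rib, with the tip just above the plate. Pushing.

```bash
python3 -m jog '0.01 0 0 0 0 0 0; 0.018 0 0 0 0 0 0; 0.024 0 0 0 0 0 0; 0.03 0 0 0 0 0 0; 0.036 0 0 0 0 0 0; 0.042 0 0 0 0 0 0; 0.042 0 0 0 0 0 0'; python3 look.py 7
```

```text
time_s: 6.62
position: [0.4833, 0.1687, 0.0824]
tcp_rot: [[0.212, 0.977, -0.0], [0.977, -0.212, 0.001], [0.001, -0.0, -1.0]]
force: [0.7, -0.3, -0.9]
opening: 0.007
tcp [-0.04432508 -0.01918961  0.08242739] 6.625 [ 0.68597195 -0.2990369  -0.94465534]
plate y [-0.03094432  0.02331543] 4538
rib y [-0.01961699 -0.00477945  0.00188597] 630
green [-0.04848154 -0.0361958   0.07292694] [[-0.05933266 -0.04258065  0.07171609]
 [-0.04343452 -0.03277207  0.0742836 ]] 242
```

View pics/side7.png

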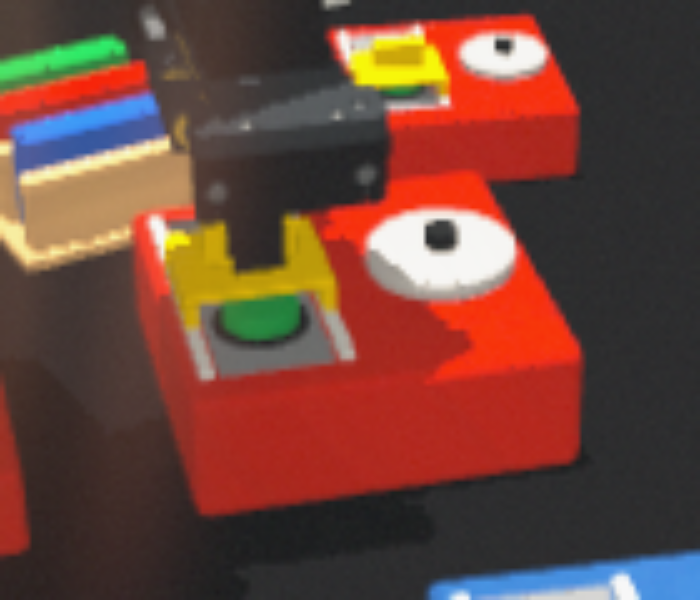

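The tab moves with the finger: plate y is now -31 to 23, and the green button is appearing. 34 mm remain.

```bash
python3 -m jog '0.006 0 0 0 0 0 0; 0.012 0 0 0 0 0 0; 0.018 0 0 0 0 0 0; 0.024 0 0 0 0 0 0; 0.029 0 0 0 0 0 0; 0.033 0 0 0 0 0 0; 0.036 0 0 0 0 0 0; 0.036 0 0 0 0 0 0'; python3 look.py 8
```

```text
time_s: 7.72
position: [0.4911, 0.2036, 0.0826]
tcp_rot: [[0.212, 0.977, 0.0], [0.977, -0.212, 0.0], [0.0, 0.0, -1.0]]
force: [-1.0, -1.1, 0.4]
opening: 0.004
tcp [-0.04412387  0.01649064  0.08255178] 7.725 [-0.96862727 -1.07633915  0.4092585 ]
plate y [0.00446905 0.0586405 ] 4557
rib y [0.01607348 0.03083011 0.03738645] 632
green [-0.05169383 -0.02775035  0.07273542] [[-0.06117831 -0.04320265  0.06527267]
 [-0.04283924 -0.01387371  0.07406358]] 1450
```

View pics/wrist8.png

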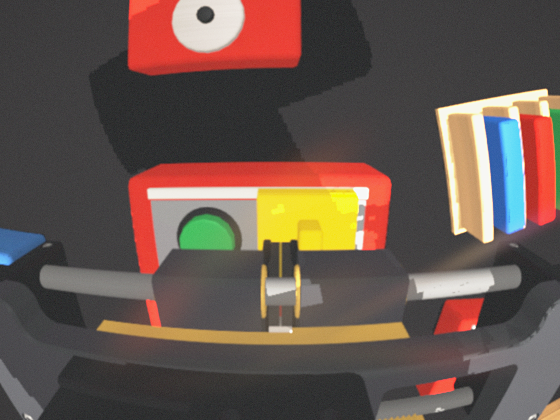

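The tab is fully aside: plate y spans 4.5 to 58.6, so its centre is about 31 mm. The green button at (207,232) is uncovered and up, with its top at about 73 mm. I'll move over the button.

```bash
python3 -m jog '-0.015 0 0 0 0 0 0; -0.032 0 0 0 0 0 0; -0.0455 0 0 0 0 0 0; -0.0455 0 0 0 0 0 0; -0.0455 0 0.008 0 0 0 0; -0.0455 0 0.012 0 0 0 0; -0.0455 0 0.012 0 0 0 0'; python3 look.py 9
```

```text
time_s: 8.7
position: [0.481, 0.1591, 0.0699]
tcp_rot: [[0.212, 0.977, -0.001], [0.977, -0.212, -0.0], [-0.0, -0.001, -1.0]]
force: [0.1, 0.3, -0.1]
opening: 0.009
tcp [-0.04458069 -0.0291213   0.06988761] 8.7 [ 0.08991419  0.29246114 -0.10603986]
plate y [0.00394461 0.05863301] 4699
rib y [0.02526767 0.03123273 0.03700929] 760
green [-0.05622891 -0.02690015  0.07256201] [[-0.06146856 -0.04274802  0.06486974]
 [-0.04872247 -0.01309159  0.07405689]] 896
```

View pics/side9.png

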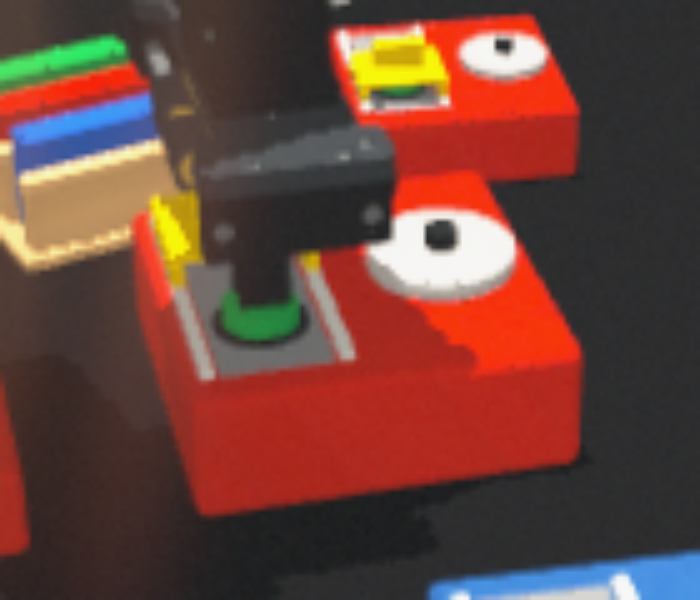

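The finger is centred just above the button and not yet touching. Pressing now.

```bash
python3 -m jog '0 0 0.003 0 0 0 0; 0 0 0.006 0 0 0 0; 0 0 0.008 0 0 0 0; 0 0 0.008 0 0 0 0; 0 0 0.008 0 0 0 0'; python3 look.py 10
```

```text
time_s: 9.43
position: [0.4816, 0.159, 0.0628]
tcp_rot: [[0.212, 0.977, 0.001], [0.977, -0.212, 0.0], [0.001, 0.001, -1.0]]
force: [-0.6, 1.4, 4.9]
opening: 0.002
tcp [-0.04391381 -0.02904648  0.06280945] 9.425 [-0.64994141  1.39160152  4.89042395]
plate y [0.00392789 0.05867717] 4776
rib y [0.02531404 0.03148516 0.03705235] 903
green [-0.05561427 -0.02735386  0.06665622] [[-0.06099637 -0.04260936  0.06437805]
 [-0.04859803 -0.01354749  0.06825619]] 779
```

View pics/side10.png

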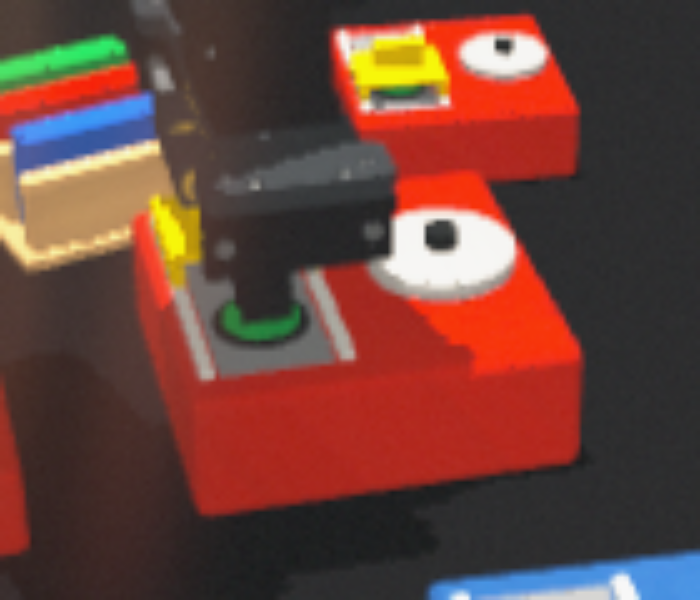

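The button is down about 6 mm (top 72.6 to 66.7 mm) with 4.9 N on the tool. I'll add 1 mm, hold briefly, then lift off.

```bash
python3 -m jog '0 0 0.001 0 0 0 0; 0 0 0.001 0 0 0 0; 0 0 0.001 0 0 0 0'; python3 -m jog '0 0 -0.006 0 0 0 0; 0 0 -0.015 0 0 0 0; 0 0 -0.03 0 0 0 0; 0 0 -0.055 0 0 0 0; 0 0 -0.085 0 0 0 0; 0 0 -0.1 0 0 0 0; 0 0 -0.1 0 0 0 0; 0 0 -0.1 0 0 0 0'; python3 look.py 11
```

```text
time_s: 9.9
position: [0.4816, 0.159, 0.0626]
tcp_rot: [[0.212, 0.977, 0.001], [0.977, -0.212, 0.0], [0.001, 0.001, -1.0]]
force: [-1.1, 1.3, 12.1]
opening: 0.006
time_s: 10.9
position: [0.4808, 0.1586, 0.1612]
tcp_rot: [[0.212, 0.977, -0.001], [0.977, -0.212, -0.0], [-0.0, -0.001, -1.0]]
force: [-0.9, -0.6, -1.0]
opening: 0.004
tcp [-0.04467689 -0.02963248  0.16120346] 10.9 [-0.93917966 -0.62589526 -0.98125467]
plate y [0.00370598 0.05787289] 4080
rib y [0.02526969 0.03021202 0.03716802] 861
green [-0.03820855 -0.02305192  0.07290794] [[-0.05241596 -0.03736628  0.07169151]
 [-0.02982192 -0.01327171  0.07430021]] 482
```

View pics/side11.png

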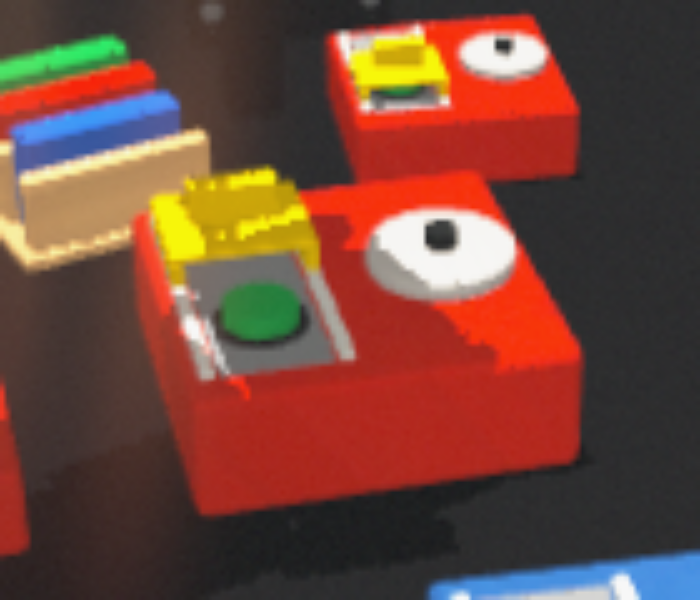

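View pics/wrist11.png

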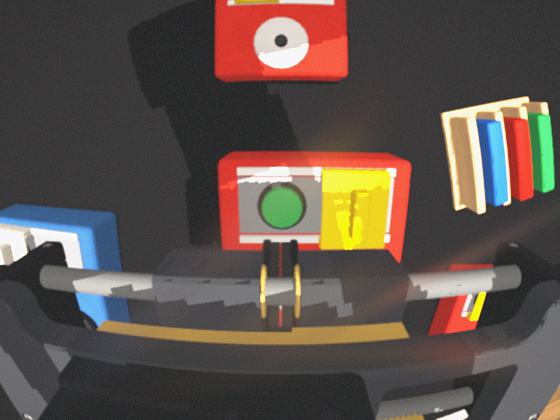

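The tab is aside (plate y 4 to 58) and the button is back up (top ≈ 73 mm). The arm is clear, about 65 mm or more above everything.

```bash
python3 -c "
from rig import *
print(hand_in())"
```

```text
the job is handed in; nothing more can be done
None
```

The red wax warmer should be switched on: I slid its yellow tab fully aside, pressed the green button to the bottom, let go, and handed the job in at about 11 s. The hand-in gave no verdict.

- **Choice:** I used the large red case, which measured 170 mm. The two small red look-alikes measured about 118 mm.
- **First attempt:** The first push passed over the rib without touching it. Both cameras showed the closed fingertips about 4 mm behind the reported TCP, which disagrees with the stated 19 mm ahead. I used the measured value from then on.
- **Tab:** The second push moved it to its far end, with the tab's centre at about +30 mm in the warmer's frame.
- **Button:** I pressed it down about 6 mm and held it for at least half a second. The tool force was 4.9 N, rising to 12 N at the stop.
- **Final checks:** The tab was still aside and the button top was back at about 73 mm. The arm had lifted clear, with only sensor noise on the wrist force. I didn't measure the dryer's white tab afterwards, but the arm never went near it.

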